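# Put a laryngoscope cell on charge in a bay with a sprung slider

## Task

Take the AA cell from the cell tray and put it on charge in the empty bay of the two-bay charger: press the bay's sprung slider back with the cell's flat end, get the studded end down in front of the fixed contact wall, and let the slider clamp it. Leave the cell lying flat and fully down in the bay, its stud against the contact wall, and do not disturb the cell that is already charging or the vials.

Things in the scene. Friction and masses are not known exactly. Their poses are not given: they have to be found in the camera images.
- cell: The AA cell to charge: red cylinder with a pale band, 14.5 mm in diameter, 50.5 mm long, about 24 g, lying level in the cell tray, its axis 14 mm above the worktop; it does not roll of itself. Origin: centre of its flat (minus) end face. Its +z axis runs along the cell to the small stud (plus end), 50.5 mm from the origin.
- cell_tray: Shallow grey tray, 74 x 86 mm, rim 9 mm high, fixed. Origin: centre of its underside. Places for two cells lying along its x axis, at y = -20 mm (the cell) and y = +20 mm (empty): cross ribs at x = -21.5 and +21.5 mm (5 mm wide, top 7 mm above the worktop, cheeks up to 11 mm). Between the ribs, over 38 mm, the cell's sides are free down to the floor, 3 mm above the worktop.
- cell_charger: White two-bay charger, 120 (x) x 112 (y) x 30 mm high, fixed. Origin: centre of its underside. +x points to the robot's left, to the contact housing (inner face, the fixed contact wall, at x = +30 mm). The grey deck is 18 mm above the worktop. Bays along x at y = -24 mm (empty) and y = +24 mm (a cell charging, top at 32.5 mm). A bumper at x = -52 to -59 mm rises to 24 mm.
- bay_contact (a point): Point on the deck at the foot of the contact wall, on the empty bay's centre line; axes as the charger's. The wall (x > 0) is 12 mm high above the deck. A cell in place has its stud at x = 0, flat end at x = -50.5 mm, axis 7 mm above the deck. Guide rails 17.5 mm apart and 4 mm high stand at x = 0 to -8 mm and -42 to -80 mm; between them fingers may reach down beside the cell to the deck.
- slider_face (a point): Point on the steel front face of the empty bay's sprung slider, 7.5 mm above the deck, on the centre line; axes as the charger's. The slider is a black block 16.5 mm wide, 17 mm long, 15 mm high above the deck. At rest this face is 40 mm from the contact wall, less than the cell's length; it moves back toward the charger's -x (the robot's right).
- slider (a joint): Travel of that slider from rest, m: 0 at rest, 0.020 pressed back to its hard stop (60 mm from the wall). Its spring pushes it toward the wall with about 3 N at rest, 5.3 N at 0.0105 (where it clamps an AA cell) and 7.4 N at the stop; it returns as soon as it is let go.
- cell_charging: The AA cell already charging in the other bay, same size and axes as the other cell, clamped by its own sprung slider; leave it alone.
- amber_vial: Brown glass vial with a red cap, 21 mm in diameter, 48 mm high, standing on the worktop; leave it alone. Origin: centre of its underside.
- clear_vial: Clear vial with a pale grey cap, 25 mm in diameter, 56 mm high, standing; leave it alone. Origin: centre of its underside.
- green_vial: Clear vial with a green cap, 25 mm in diameter, 56 mm high, standing; leave it alone. Origin: centre of its underside.
Things that resemble listed ones, but are neither listed nor needed, are in the scene too. Several things have the shape of the cell_charger; the one meant has the colours described above.

How it is judged:
By the outcome, as a careful person would: the job done as asked, in the order asked, and still so for the second after the job is handed in, with the robot touching nothing.
It also fails if it takes over 42 s, if anything falls off the work surface, if the arm or the gripper's body presses on something with over 40 N, if the wrist force passes 120 N, or if a joint passes its speed limit or range.

## Robot

A 6-joint arm with a two-finger parallel gripper is mounted at the origin on a cart in front of the work surface, level with it; the furniture and walls round the work are solid. World frame = base frame: x ahead of the robot, y to its left, z up, the work surface at z = 0. Lengths are in mm, angles in rad, forces in N, time in s.
With the tool pointing down it reaches from about 350 to 975 mm from the base axis. Payload 7.1 kg.
Tool frame: the origin (TCP) lies between the finger pads; the fingertips stand 19 mm ahead of it and the grasp point (between the pads) is the TCP (ctrl.tcp_to_tips is the distance from the TCP to the fingertips, in mm); z points along the fingers, y is the line along which they close (so a half turn about z gives the same grasp; the last joint's range is limited). The gripper opens to 88 mm and grips with 3 to 60 N. Pads are 20 mm wide; open, the fingers measure 115 mm over their backs; the gripper's body (75 mm by 178 mm) begins 61 mm behind the grasp point.
Start: joints at [1.151, 0.423, 1.63, -0, 1.089, -0.019], TCP at [243.815, 575.464, 241.675] pointing down, gripper open.
Joint ranges: [-3, 3], [-0.9, 2.11], [0.09, 2.58], [-1.31, 4.45], [0.11, 2.69], [-2.54, 2.54]. Speed limits (rad/s): [2.39, 2.39, 3.01, 3.14, 3.14, 3.14].

## Interface

Orientations are given as a rotation vector (axis times angle).
In Python, from workcell import status, optics, ctrl gives the robot as it stands. The module is installed in compiled form; this text tells all that it offers.
- The arm moves only by the shell command python3 -m inch 'ROWS'. ROWS is JSON, a list that holds one entry, the list of rows, each a list of 7 numbers: the shift along the tool's x, y, z in mm, then the turn, a rotation vector about the tool's x, y, z in rad, then the opening in per cent of the stroke, from 0 (shut) to 100 (fully open). A call has 1 to 20 rows; each row is the pose to reach, as a shift and turn from the pose commanded when the call began, along the tool's axes at that moment; what a row does not reach only later rows make up. A row lasts 1/10 s, in which the tool goes at most 50 mm and 8.59 degrees, less where a joint would pass 70% of its speed; a pose out of reach is approached as far as the arm can. A call with a gripper value outside its range is refused whole. The fingers move at their own pace and stop on an object; the grip force is fixed at half the most. Time passes only in rows, so rows that repeat a pose let the fingers close. It gives the time, the measured TCP pose, the force, the opening and the grip force at its end, in the units of the state.
- status.get_obs(): the state, without advancing time (a new reading comes with each control period).
- optics.get_image(name): name is "side" or "top" or "wrist"; returns a dict with "frame" (400x640x3 uint8, red, green, blue), "fx", "fy", "cx", "cy" (pixels), "rvec" (rotation vector, rad) and "tvec" (3), from world to camera coordinates, as OpenCV has them; the wrist camera has in their place "hand_eye" (4x4, takes a point from camera to tool coordinates, whose origin is the TCP and whose axes are the flange's). Camera axes: x right, y down, z forward; pixel columns grow to the right and rows downward; lengths in mm; the calibration is good to about 2 mm. A picture is of the moment at which its call begins: read the wrist's pose just before it. There is no depth.
- ctrl.close_job(): hands the job in; it is judged then, once.
The state is a dict: "t": time; "qpos": joint angles; "qvel": joint speeds; "joint_torque": joint torques, N m; "ee_pos": TCP position; "orientation": TCP orientation; "ft_force": force on the tool from outside, world axes, zero at the start; "moment": the same for the moment, N m; "width": finger opening in mm; "grasp_force": force on a finger pad.
Only numpy, scipy, OpenCV 4.12 (cv2) and the standard library are available. Lean on these libraries where they do the work, as an engineer would, in place of code of your own. Each camera call takes 0.05 s, during which the arm holds its last target. There are 200 camera calls.

## Working session

There is one attempt and no reset: what is moved stays moved. The work goes in short steps, Python scripts to look and compute and a shell command to move; the robot and the scene stay as the last step left them, time stands still between calls to the robot, and variables do not carry over. Pictures are saved under pics/ and viewed, at most 10 in all, crops included, and the job is handed in when it is done.

```bash
mkdir -p pics; cat > h.py <<'E'
import numpy as np, cv2
from scipy.spatial.transform import Rotation as R
from workcell import status, optics, ctrl
def grab(name):
    o=status.get_obs(); im=optics.get_image(name)
    K=np.array([[im["fx"],0,im["cx"]],[0,im["fy"],im["cy"]],[0,0,1.]])
    if "rvec" in im:
        Rw=R.from_rotvec(im["rvec"]).as_matrix(); c=-Rw.T@np.array(im["tvec"]); Rc=Rw.T
    else:
        H=np.array(im["hand_eye"]); T=R.from_rotvec(o["orientation"]).as_matrix()
        Rc=T@H[:3,:3]; c=T@H[:3,3]+np.array(o["ee_pos"])
    return im["frame"],K,Rc,c
def ray(px,K,Rc): 
    d=Rc@np.linalg.solve(K,[px[0],px[1],1.]); return d
def onplane(px,z,K,Rc,c):
    d=ray(px,K,Rc); return c+d*(z-c[2])/d[2]
def proj(p,K,Rc,c):
    q=K@(Rc.T@(np.array(p)-c)); return q[:2]/q[2]
E
python3 - <<'E'
from h import *
o=status.get_obs(); print(o)
for n in("top","side"):
    f,K,Rc,c=grab(n); cv2.imwrite(f"pics/{n}0.png",f[:,:,::-1]); print(n,c,K[0,0])
    np.savez(f"{n}0.npz",f=f,K=K,Rc=Rc,c=c)
E
```

```text
{'t': 0.0, 'qpos': array([ 1.15098258e+00,  4.23809910e-01,  1.63071292e+00, -3.82774622e-05,
        1.08859618e+00, -1.90443414e-02]), 'qvel': array([ 5.19672115e-04,  5.91536418e-05, -1.62428718e-03,  2.29875471e-03,
       -1.50006001e-03, -7.29395822e-04]), 'joint_torque': array([ 9.01245094e-04, -5.44638813e+01, -2.73655790e+01,  6.44158269e-02,
        2.29493296e-02, -9.59846466e-05]), 'ee_pos': array([243.61982091, 574.97727232, 240.91198584]), 'orientation': array([-6.25235471e-01, -3.07844115e+00,  2.35146935e-03]), 'ft_force': array([0.06007434, 0.06278548, 0.21511052]), 'moment': array([-0.0470614 , -0.01616483,  0.00432324]), 'grasp_force': 0.0, 'width': 87.63903285452729}
top [490.50364615  81.42674835 919.37565842] 393.56458989546354
side [470.5893574  950.87358799 578.68870469] 449.24544407968807
```

View pics/top0.png

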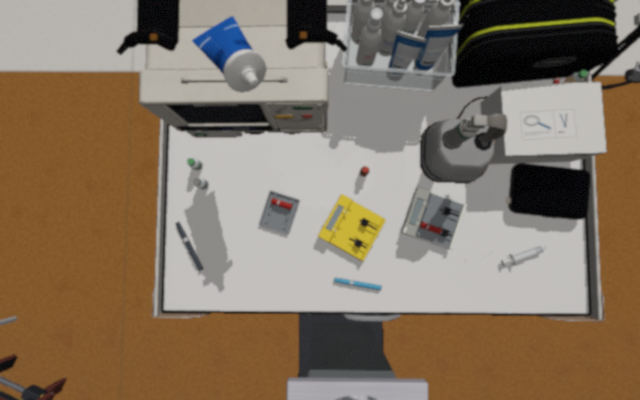

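View pics/side0.png

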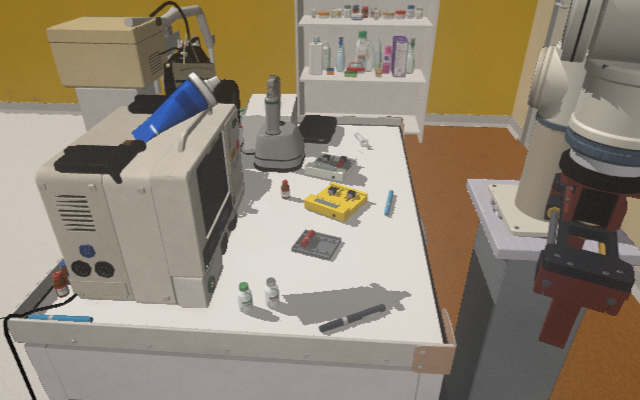

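Top view: the robot is at the bottom. Candidates for the cell: the red cylinder in the grey tray (281,203), the red cell already in the charger (432,228), and the amber vial's red cap (364,171). Candidates for the charger: yellow (350,228), which is the decoy, and white/grey (432,215), which is the one meant. I choose the tray cell and the white charger, and check both in one crop.

```bash
python3 - <<'E'
from h import *
d=np.load("top0.npz"); K,Rc,c,f=d["K"],d["Rc"],d["c"],d["f"]
for n,px,z in [("tray cell",(281,203),14),("tray",(280,211),9),("charger",(432,215),25),("amber",(364,171),48),("charging",(432,228),25),("greyTop",(485,135),100),("yellow",(350,228),25)]:
    print(n,onplane(px,z,K,Rc,c).round())
a=cv2.resize(f[170:260,250:310],None,fx=6,fy=6,interpolation=2); b=cv2.resize(f[170:260,395:470],None,fx=6,fy=6,interpolation=2)
cv2.imwrite("pics/crop.png",np.hstack([a,b])[:,:,::-1][:,:800])
f,K,Rc,c=grab("wrist"); print(c, Rc[:,2], K[0,0])
E
```

```text
tray cell [556. 175.  14.]
tray [537. 177.   9.]
charger [ 529. -169.   25.]
amber [625. -13.  48.]
charging [ 499. -169.   25.]
greyTop [ 694. -262.  100.]
yellow [498.  17.  25.]
[179.85921088 600.91481642 383.76747761] [ 0.23648557 -0.10011273 -0.96646367] 358.67091712909416
```

View pics/crop.png

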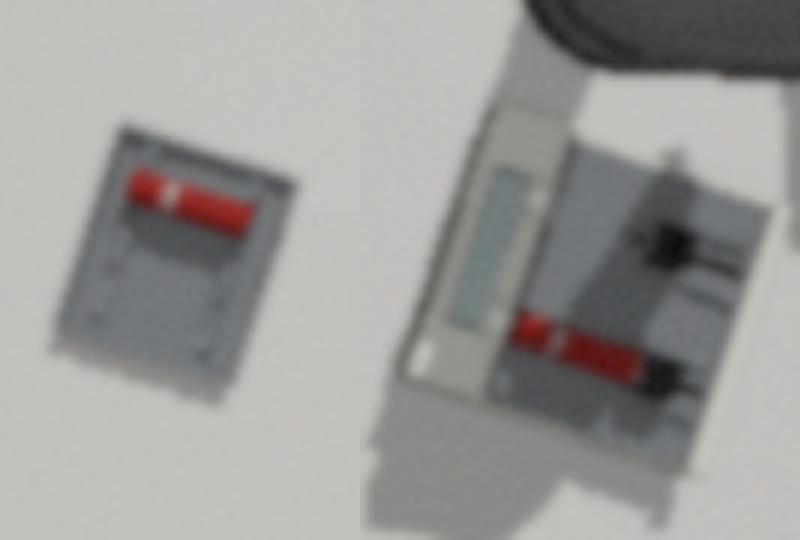

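The crop shows the grey tray on the left. Its red cell lies in the upper place, with the pale band toward its left end. On the right is the white charger with its grey deck and contact housing on the left. The near bay holds the charging cell and the far bay is empty. The dark base of an instrument stands just beyond the empty bay.

```bash
cat >> h.py <<'E'
def delta(p,yaw_x,tilt=0.,o=None):
    """tool-frame shift and turn to world p, tool x axis at heading yaw_x (deg), tool down, tilted by tilt deg about tool x"""
    o=o or status.get_obs(); T=R.from_rotvec(o["orientation"]); a=np.radians(yaw_x)
    x=np.array([np.cos(a),np.sin(a),0]); z=np.array([0,0,-1.]); y=np.cross(z,x)
    G=R.from_matrix(np.c_[x,y,z])*R.from_euler("x",tilt,degrees=True)
    return T.inv().apply(np.array(p)-o["ee_pos"]).round(1),(T.inv()*G).as_rotvec().round(4)
def redmask(f):
    h=cv2.cvtColor(f,cv2.COLOR_RGB2HSV)
    return (((h[...,0]<8)|(h[...,0]>172))&(h[...,1]>140)&(h[...,2]>60)).astype(np.uint8)
def blobs(m,amin=30):
    n,l,s,ce=cv2.connectedComponentsWithStats(m)
    return [(l==i,s[i],ce[i]) for i in range(1,n) if s[i,4]>=amin]
E
python3 - <<'E'
from h import *
d=np.load("top0.npz"); K,Rc,c,f=d["K"],d["Rc"],d["c"],d["f"]
for px,z in [((128,185),14),((250,218),14)]:
    print(onplane((250+px[0]/6,170+px[1]/6),z,K,Rc,c).round(1))
# toaster front bottom, lamp edges
for n,px,z in [("toaster",(230,133),0),("toaster",(280,131),0),("lampedge",(450,183),0),("lampedge",(450,183),40),("lampedgeL",(422,160),0),("charger far corner L",(395+130/6+0,170+105/6),30),("charger far R",(395+410/6,170+205/6),18)]:
    print(n,onplane(px,z,K,Rc,c).round())
# lamp top: side px ray vs top px ray
s=np.load("side0.npz")
def tri(pt,ps):
    d1,d2=ray(pt,K,Rc),ray(ps,s["K"],s["Rc"]); c2=s["c"]
    A=np.c_[d1,-d2]; t=np.linalg.lstsq(A,c2-c,rcond=None)[0]; a,b=c+d1*t[0],c2+d2*t[1]
    return ((a+b)/2).round(),np.linalg.norm(a-b).round()
print("neck top",tri((485,125),(273,78)),tri((497,122),(273,78)))
print("shoulder",tri((460,150),(277,130)))
# side view: base visible nearest edge rows
for px in [(280,168),(304,160),(252,160)]: print(px,onplane(px,0,s["K"],s["Rc"],s["c"]).round())
print(delta((556,175,165),75)); print(delta((556,175,165),-105))
E
```

```text
[560.5 197.3  14. ]
[547.9 150.1  14. ]
toaster [723. 299.   0.]
toaster [728. 180.   0.]
lampedge [ 605. -219.    0.]
lampedge [ 600. -206.   40.]
lampedgeL [ 659. -155.    0.]
charger far corner L [ 591. -134.   30.]
charger far R [ 554. -243.   18.]
neck top (array([ 676., -200.,  250.]), np.float64(3.0)) (array([ 681., -223.,  243.]), np.float64(0.0))
shoulder (array([ 668., -208.,  101.]), np.float64(13.0))
(280, 168) [ 666. -177.    0.]
(304, 160) [ 603. -234.    0.]
(252, 160) [ 756. -222.    0.]
(array([-443.7, -246.5,   76.4]), array([-1.0000e-03,  8.0000e-04,  1.4318e+00]))
(array([-443.7, -246.5,   76.4]), array([-8.0000e-04, -1.0000e-03, -1.7098e+00]))
```

```bash
python3 - <<'E'
from h import *
f=np.load("side0.npz")["f"]
a=cv2.resize(f[70:190,240:340],None,fx=4,fy=4,interpolation=2); b=cv2.resize(f[130:370,520:640],None,fx=2,fy=2,interpolation=2)
cv2.imwrite("pics/lamp.png",np.hstack([a,b])[:,:,::-1])
E
python3 -m inch '[[[-40,-20,6,0,0,0.14,100],[-80,-45,14,0,0,0.28,100],[-120,-70,21,0,0,0.42,100],[-160,-90,28,0,0,0.56,100],[-200,-110,35,0,0,0.7,100],[-240,-135,42,0,0,0.84,100],[-280,-157,49,0,0,0.98,100],[-320,-180,56,0,0,1.12,100],[-360,-200,63,0,0,1.26,100],[-400,-224,70,0,0,1.4,100],[-443,-246,76,0,0,1.432,100],[-443,-246,76,0,0,1.432,100],[-443,-246,76,0,0,1.432,100],[-443,-246,76,0,0,1.432,100]]]'
python3 - <<'E'
from h import *
f,K,Rc,c=grab("wrist"); cv2.imwrite("pics/w1.png",f[:,:,::-1]); np.savez("w1.npz",f=f,K=K,Rc=Rc,c=c); print(status.get_obs()["ee_pos"],c)
for m,s,ce in blobs(redmask(f)): print(s,ce, onplane(ce,14,K,Rc,c).round(1))
E
```

```text
t: 1.55
ee_pos: [555.0, 176.7, 165.5]
orientation: [-2.491, -1.913, 0.001]
ft_force: [0.2, -0.1, -0.7]
width: 87.7
grasp_force: 0.0
[554.89302873 177.07929344 165.69888638] [573.72190932 242.67138853 308.29484408]
[311 161  15  19 248] [317.9516129  170.01612903] [560.3 188.3  14. ]
[309 184  16  35 464] [316.34913793 200.46982759] [552.2 163.2  14. ]
[449 374  14   8  94] [455.87234043 377.96808511] [637.6 -46.7  14. ]
```

View pics/lamp.png

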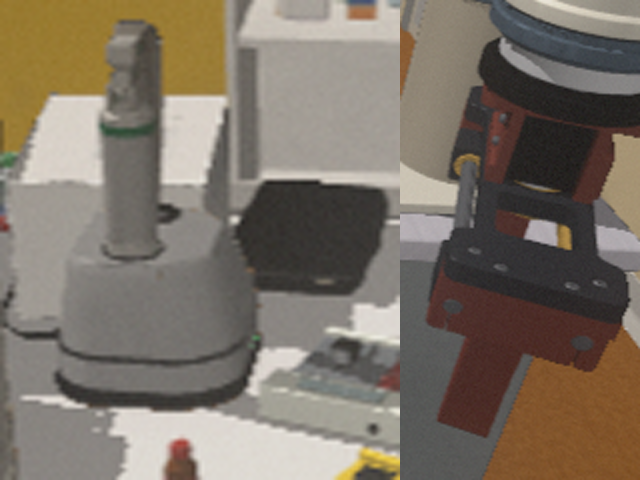

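View pics/w1.png

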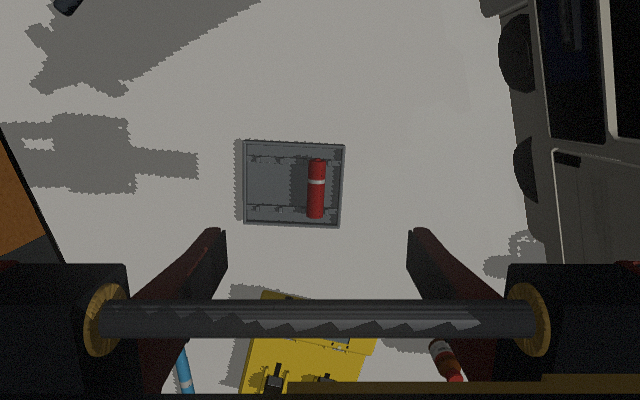

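The side crop shows the instrument base with shoulders about as high as they are wide, and the gripper's wide body lies along the closing axis. The wrist view shows the tray cell upright at (317,190), with its band near the top end, which is world +y. The tray spans (243..343, 140..227).

```bash
cat >> h.py <<'E'
def cellpose(f,K,Rc,c,z,near=None,ends=False):
    bl=[b for b in blobs(redmask(f)) if near is None or np.hypot(*(b[2]-near))<90]
    pts=np.vstack([np.argwhere(m)[:,::-1] for m,s,ce in bl]).astype(np.float32)
    r=cv2.minAreaRect(pts); b=cv2.boxPoints(r); 
    e=[(b[i]+b[(i+1)%4])/2 for i in range(4)]
    L=[np.hypot(*(b[i]-b[(i+1)%4])) for i in range(4)]
    i=0 if L[0]<L[1] else 1
    A,B=[onplane(q,z,K,Rc,c) for q in (e[i],e[i+2])]
    if B[1]<A[1]: A,B=B,A
    u=B-A
    return A,B,(A+B)/2,np.degrees(np.arctan2(u[1],u[0])),np.linalg.norm(u)
E
python3 - <<'E'
from h import *
s=np.load("side0.npz"); K,Rc,c=s["K"],s["Rc"],s["c"]
def plane_y(px,y): d=ray(px,K,Rc); return (c+d*(y-c[1])/d[1]).round()
for q in [(250,390),(255,340),(247,300),(235,250),(225,220),(60,370),(68,260),(95,215),(160,235),(157,30),(105,250)]:
    print(q,plane_y((240+q[0]/4,70+q[1]/4),-205))
w=np.load("w1.npz"); print(cellpose(w["f"],w["K"],w["Rc"],w["c"],14,near=np.array([317,190])))
E
```

```text
(250, 390) [ 605. -205.  -10.]
(255, 340) [ 601. -205.   30.]
(247, 300) [ 606. -205.   61.]
(235, 250) [ 614. -205.   98.]
(225, 220) [ 620. -205.  120.]
(60, 370) [ 743. -205.    0.]
(68, 260) [ 731. -205.   87.]
(95, 215) [ 710. -205.  121.]
(160, 235) [ 666. -205.  107.]
(157, 30) [ 661. -205.  250.]
(105, 250) [ 705. -205.   95.]
(array([547.292297  , 148.24384749,  14.        ]), array([562.5230328, 195.85667  ,  14.       ]), array([554.9076649 , 172.05025875,  14.        ]), np.float64(72.26118757272715), np.float64(49.98956070757873))
```

```bash
python3 - <<'E'
from h import *
print(delta((554.9,172.05,80),72.3))
E
```

```text
(array([-4.9,  1.3, 85.7]), array([-0.0005,  0.0001,  0.0485]))
```

```bash
python3 -m inch '[[[-2,1,30,0,0,0.02,45],[-5,1.3,60,0,0,0.0485,45],[-5,1.3,85,0,0,0.0485,45],[-5,1.3,85,0,0,0.0485,45],[-5,1.3,85,0,0,0.0485,45]]]'
python3 - <<'E'
from h import *
f,K,Rc,c=grab("wrist"); cv2.imwrite("pics/w2.png",f[:,:,::-1]); np.savez("w2.npz",f=f,K=K,Rc=Rc,c=c); o=status.get_obs();print(o["ee_pos"],o["width"])
for m,s,ce in blobs(redmask(f)): print(s,ce)
E
```

```text
t: 2.1
ee_pos: [555.2, 172.0, 81.0]
orientation: [-2.536, -1.853, 0.001]
ft_force: [0.8, 0.3, -0.4]
width: 51.2
grasp_force: 0.0
[555.98757846 171.97275084  81.78222102] 47.50843488816089
[303 176  22  27 526] [313.93536122 189.66159696]
[303 207  22  49 922] [313.70281996 231.19522777]
```

View pics/w2.png

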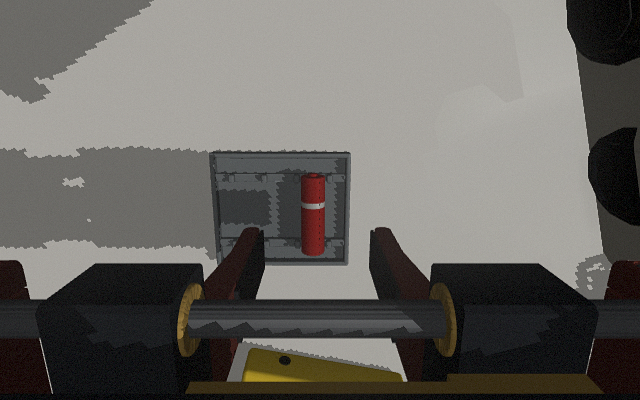

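The cell stands at (313,176..256) between the fingertips (tip mid-line at about column 317). Its band is at row 205, and the stud end is at the top.

```bash
python3 - <<'E'
from h import *
w=np.load("w2.npz"); A,B,M,a,L=cellpose(w["f"],w["K"],w["Rc"],w["c"],14); print(A,B,M,a,L)
print(delta((M[0],M[1],30),a))
E
```

```text
[546.51112547 147.61121134  14.        ] [562.10304722 196.15051236  14.        ] [554.30708634 171.88086185  14.        ] 72.191806564764 50.982073006061235
(array([-0.6, -1.6, 51.8]), array([ 0.001 , -0.0007,  0.0018]))
```

```bash
python3 -m inch '[[[-0.6,-1.6,15,0,0,0,40],[-0.6,-1.6,30,0,0,0,40],[-0.6,-1.6,44,0,0,0,40],[-0.6,-1.6,51,0,0,0,40],[-0.6,-1.6,51.5,0,0,0,40],[-0.6,-1.6,51.5,0,0,0,10],[-0.6,-1.6,51.5,0,0,0,5],[-0.6,-1.6,51.5,0,0,0,5],[-0.6,-1.6,51.5,0,0,0,5],[-0.6,-1.6,51.5,0,0,0,5],[-0.6,-1.6,51.5,0,0,0,5],[-0.6,-1.6,51.5,0,0,0,5]]]'
```

```text
t: 3.35
ee_pos: [553.5, 170.9, 29.1]
orientation: [-2.538, -1.851, 0.001]
ft_force: [-3.8, 1.0, 1.2]
width: 14.0
grasp_force: 30.0
```

Cell gripped (14.0 mm opening, 30 N). Next I lift and carry it high toward the charger to look at the bay.

```bash
python3 -m inch '[[[0,0,-20,0,0,0,5],[0,0,-45,0,0,0,5],[0,0,-80,0,0,0,5],[0,0,-115,0,0,0,5],[0,0,-135,0,0,0,5],[0,0,-140,0,0,0,5]]]'
python3 - <<'E'
from h import *
print(delta((490,-235,180),72))
E
```

```text
t: 3.95
ee_pos: [556.1, 171.2, 172.1]
orientation: [2.536, 1.85, 0.009]
ft_force: [0.9, -1.1, -0.1]
width: 14.3
grasp_force: 30.0
(array([-406.9,   61.2,   -8.8]), array([ 0.0054, -0.0031,  0.0037]))
```

```bash
python3 -m inch '[[[-30,15,-5,0,0,0,5],[-70,30,-9,0,0,0,5],[-110,45,-9,0,0,0,5],[-150,61,-9,0,0,0,5],[-190,61,-9,0,0,0,5],[-230,61,-9,0,0,0,5],[-270,61,-9,0,0,0,5],[-310,61,-9,0,0,0,5],[-350,61,-9,0,0,0,5],[-385,61,-9,0,0,0,5],[-407,61,-9,0,0,0,5],[-407,61,-9,0,0,0,5],[-407,61,-9,0,0,0,5],[-407,61,-9,0,0,0,5]]]'
python3 - <<'E'
from h import *
f,K,Rc,c=grab("wrist"); cv2.imwrite("pics/w3.png",f[:,:,::-1]); np.savez("w3.npz",f=f,K=K,Rc=Rc,c=c); o=status.get_obs();print(o["ee_pos"],o["width"],c)
for m,s,ce in blobs(redmask(f)): print(s,ce)
E
```

```text
t: 5.35
ee_pos: [487.8, -234.4, 177.7]
orientation: [-2.537, -1.852, 0.0]
ft_force: [-0.2, 0.5, 0.5]
width: 14.2
grasp_force: 30.0
[ 487.93625111 -234.26336558  177.80991394] 14.351513201457955 [ 509.7659639  -169.46085168  320.45636948]
[296  65  18  20 346] [304.5         74.71387283]
[295  90  18  40 659] [303.79362671 109.57663126]
[306 195  26  37 371] [321.49326146 218.1212938 ]
[ 302  238   30   61 1586] [316.60340479 268.7295082 ]
```

View pics/w3.png

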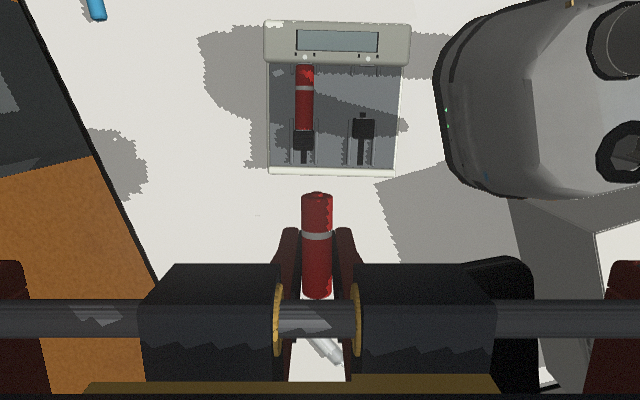

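The wrist view shows the white charger at (263..410, 20..175), with the charging cell at column 304 and rows 65..130. The empty bay's slider block is at (363,127) and its contact wall is at about row 64. The held cell is at (317,193..299), with the stud end up, facing the wall.

```bash
cat >> h.py <<'E'
def charger(f,K,Rc,c):
    """charging cell -> charger frame; black slider blocks as a check"""
    A,B,M,a,L=cellpose(f[:175],K,Rc,c,25); return A,B,M,a,L
E
python3 - <<'E'
from h import *
w=np.load("w3.npz"); f,K,Rc,c=[w[k] for k in("f","K","Rc","c")]
A,B,M,a,L=charger(f,K,Rc,c); print(A,B,a,L)
g=f.max(2)
m=np.zeros(g.shape,np.uint8); m[100:170,270:400]=(g[100:170,270:400]<45)
for mm,s,ce in blobs(m,20):
    print(s,ce, onplane(ce,33,K,Rc,c).round(1))
h=cv2.cvtColor(f,cv2.COLOR_RGB2HSV)
for y in (66,70,80,100,170): print(y,[tuple(int(v) for v in h[y,x]) for x in (264,267,270,274,280,330,390,400,403,406,409)])
print("rows at col 340",[int(v) for v in g[55:75,340]],"col 363 110-145",[int(v) for v in g[108:146,363]],[int(v) for v in g[165:180,330]])
print("row125",[int(v) for v in g[125,345:382]], "row 145 ch",[int(v) for v in g[142,285:325]])
E
```

```text
[ 492.66282603 -187.36558468   25.        ] [ 509.09458988 -140.96660629   25.        ] 70.49887658334757 49.222637671209235
[360 113   6   4  23] [362.39130435 114.47826087] [ 540.6 -190.3   33. ]
[352 118  23  46 511] [362.33463796 131.97455969] [ 536.9 -203.3   33. ]
[293 130  21  29 300] [302.85 140.4 ] [ 489.9 -195.2   33. ]
66 [(26, 12, 146), (33, 17, 138), (102, 14, 89), (83, 11, 89), (120, 3, 82), (102, 15, 84), (45, 17, 90), (38, 23, 88), (35, 15, 103), (20, 5, 150), (13, 12, 149)]
70 [(20, 10, 147), (30, 19, 137), (60, 3, 88), (107, 19, 92), (90, 17, 123), (105, 6, 84), (83, 12, 87), (99, 23, 77), (40, 13, 114), (24, 9, 147), (25, 10, 147)]
80 [(30, 9, 147), (36, 19, 132), (100, 18, 84), (75, 6, 83), (75, 6, 82), (94, 14, 124), (94, 14, 124), (45, 14, 179), (26, 8, 221), (26, 8, 221), (27, 10, 224)]
100 [(20, 10, 146), (30, 15, 134), (150, 3, 84), (90, 3, 86), (105, 13, 80), (96, 15, 84), (102, 10, 126), (36, 11, 239), (26, 8, 221), (26, 8, 221), (26, 8, 221)]
170 [(26, 9, 222), (17, 12, 184), (35, 13, 230), (35, 13, 228), (36, 11, 228), (35, 12, 232), (30, 17, 212), (30, 10, 219), (26, 8, 220), (25, 13, 221), (27, 11, 222)]
rows at col 340 [156, 155, 152, 155, 156, 145, 133, 122, 98, 83, 77, 80, 85, 84, 84, 85, 84, 82, 82, 91] col 363 110-145 [78, 84, 84, 83, 49, 36, 34, 35, 34, 60, 103, 35, 42, 38, 39, 39, 36, 37, 39, 38, 44, 37, 40, 40, 41, 35, 31, 45, 39, 38, 38, 42, 38, 44, 32, 39, 39, 38] [119, 117, 118, 186, 223, 232, 228, 226, 225, 210, 190, 224, 220, 221, 219]
row125 [84, 82, 80, 64, 80, 81, 76, 52, 33, 27, 39, 36, 36, 39, 36, 29, 44, 40, 37, 31, 38, 38, 40, 38, 38, 38, 37, 34, 36, 43, 87, 74, 84, 86, 83, 83, 83] row 145 ch [83, 83, 86, 89, 75, 80, 81, 80, 43, 38, 51, 45, 48, 51, 44, 46, 52, 47, 47, 43, 40, 45, 38, 48, 39, 44, 37, 41, 43, 66, 115, 128, 134, 120, 118, 122, 122, 123, 121, 120]
```

```bash
python3 - <<'E'
from h import *
w=np.load("w3.npz"); f,K,Rc,c=[w[k] for k in("f","K","Rc","c")]
P=lambda px,z: onplane(px,z,K,Rc,c)
ang=lambda v: np.degrees(np.arctan2(v[1],v[0])).round(2)
A,B,M,a,L=charger(f,K,Rc,c)
e=P((363.2,125),33); s=P((303.3,142),33); print("sliders",e,s, "cell->slider ang",ang(M-s))
g=f.max(2).astype(float)
# contact wall edge: half level rows for columns free of cells
pts=[]
for x in list(range(325,352))+list(range(376,398)):
    col=cv2.GaussianBlur(g,(1,3),0)[52:72,x]; i=np.argmin(np.diff(col)); pts.append(P((x,52+i+.5),30))
pts=np.array(pts); vx,vy,x0,y0=cv2.fitLine(pts[:,:2].astype(np.float32),cv2.DIST_HUBER,0,.01,.01).ravel()
print("wall line",(x0,y0),"normal ang",ang((-vy,vx)) )
# right edge of bumper (bright) lower edge
pts=[]
for x in range(275,392):
    col=g[160:172,x]; i=np.argmax(np.diff(col)); pts.append(P((x,160+i+.5),24))
pts=np.array(pts); vx2,vy2,x1,y1=cv2.fitLine(pts[:,:2].astype(np.float32),cv2.DIST_HUBER,0,.01,.01).ravel(); print("bumper line",(x1,y1),ang((-vy2,vx2)))
pts=np.array([P((x+.0,y),25) for y in range(68,128) for x in [np.mean(np.flatnonzero(redmask(f)[y,280:330]))+280] if redmask(f)[y,280:330].sum()>8])
q=cv2.fitLine(pts[:,:2].astype(np.float32),cv2.DIST_HUBER,0,.01,.01).ravel(); print("cell axis",ang(q))
E
```

```text
sliders [ 539.01529822 -198.26873106   33.        ] [ 489.87269154 -196.53476429   33.        ] cell->slider ang 71.22
wall line (np.float32(547.4771), np.float32(-152.36255)) normal ang 71.2
bumper line (np.float32(507.95135), np.float32(-226.04723)) 70.56
cell axis 70.48
  return _methods._mean(a, axis=axis, dtype=dtype,
  ret = ret.dtype.type(ret / rcount)
```

```bash
python3 - <<'E'
from h import *
w=np.load("w3.npz"); f,K,Rc,c=[w[k] for k in("f","K","Rc","c")]
o=status.get_obs(); T=R.from_rotvec(o["orientation"]).as_matrix()
m=f.copy(); m[:185]=0
for z in (15,16):
    A,B,M,a,L=cellpose(m,K,Rc,c,o["ee_pos"][2]-z)
    print([ (T.T@(p-o["ee_pos"])).round(2) for p in (A,B,M)],L,a,"tool x",np.degrees(np.arctan2(T[1,0],T[0,0])))
E
```

```text
[array([-25.43,   0.93,  14.99]), array([26.93,  0.96, 15.  ]), array([ 0.75,  0.95, 15.  ])] 52.36578619823671 72.24369811466897 tool x 72.27983021328956
[array([-26.03,   0.93,  15.99]), array([26.67,  0.96, 16.  ]), array([ 0.32,  0.95, 16.  ])] 52.697958501240684 72.243698114669 tool x 72.27983021328956
```

```bash
cat >> h.py <<'E'
C=np.array([553.2,-154.8,18.]); YAW=70.8
U=np.array([np.cos(np.radians(YAW)),np.sin(np.radians(YAW)),0]); V=np.array([U[1],-U[0],0])  # V: away from robot
H0=15.1; XC=0.0   # cell axis below TCP, cell centre along tool x
def cellgoal(flat,height,pitch,lean,lat=0.,o=None):
    """flat end centre at x=flat from wall, axis height above deck there; -> tool shift, turn (commanded frame = measured)"""
    o=o or status.get_obs(); T=R.from_rotvec(o["orientation"])
    G=R.from_matrix(np.c_[U,V,[0,0,-1.]])*R.from_euler("y",pitch,degrees=True)*R.from_euler("x",-lean,degrees=True)
    tcp=C+U*flat+V*lat+[0,0,height]-G.apply([XC-25.25,0,H0])
    return T.inv().apply(tcp-o["ee_pos"]).round(1),(T.inv()*G).as_rotvec().round(4),tcp.round(1)
E
python3 - <<'E'
from h import *
w=np.load("w3.npz"); f,K,Rc,c=[w[k] for k in("f","K","Rc","c")]
for px in [(434,90),(437,125),(450,170),(455,125),(470,165)]:
    for z in (30,60,90,110):
        p=onplane(px,z,K,Rc,c)-C; print(px,z,"along",(p@U).round(),"lat",(p@V).round())
for g in [(-34,45,18,18),(-36,7.5,18,18),(-53,7.5,18,18),(-52.5,10.6,0,18)]: print(g,*cellgoal(*g))
E
```

```text
(434, 90) 30 along -18.0 lat 55.0
(434, 90) 60 along -19.0 lat 45.0
(434, 90) 90 along -20.0 lat 36.0
(434, 90) 110 along -21.0 lat 30.0
(437, 125) 30 along -44.0 lat 60.0
(437, 125) 60 along -43.0 lat 50.0
(437, 125) 90 along -41.0 lat 40.0
(437, 125) 110 along -40.0 lat 34.0
(450, 170) 30 along -80.0 lat 75.0
(450, 170) 60 along -75.0 lat 63.0
(450, 170) 90 along -70.0 lat 52.0
(450, 170) 110 along -66.0 lat 44.0
(455, 125) 30 along -44.0 lat 74.0
(455, 125) 60 along -42.0 lat 63.0
(455, 125) 90 along -41.0 lat 52.0
(455, 125) 110 along -40.0 lat 44.0
(470, 165) 30 along -76.0 lat 91.0
(470, 165) 60 along -71.0 lat 78.0
(470, 165) 90 along -66.0 lat 64.0
(470, 165) 110 along -63.0 lat 56.0
(-34, 45, 18, 18) [81.2 33.  93.3] [-0.3161  0.3074  0.0746] [ 544.  -166.9   84.5]
(-36, 7.5, 18, 18) [ 79.2  33.  130.8] [-0.3161  0.3074  0.0746] [ 543.4 -168.8   47. ]
(-53, 7.5, 18, 18) [ 62.2  32.5 130.8] [-0.3161  0.3074  0.0746] [ 537.8 -184.8   47. ]
(-52.5, 10.6, 0, 18) [ 68.4  32.7 134.8] [-0.3146 -0.0042  0.0256] [ 539.8 -179.    43. ]
```

```bash
python3 - <<'E'
from h import *
print(*cellgoal(-35,60,17,13))
E
```

```text
[80.5 34.2 78.4] [-0.2295  0.2924  0.0591] [ 545.  -168.    99.5]
```

```bash
python3 -m inch '[[[16,7,10,-0.046,0.058,0.012,5],[32,14,25,-0.092,0.117,0.024,5],[48,20,40,-0.138,0.175,0.036,5],[64,27,55,-0.184,0.234,0.047,5],[80,34,70,-0.2295,0.2924,0.0591,5],[80.5,34.2,78.4,-0.2295,0.2924,0.0591,5],[80.5,34.2,78.4,-0.2295,0.2924,0.0591,5],[80.5,34.2,78.4,-0.2295,0.2924,0.0591,5]]]'
python3 - <<'E'
from h import *
f,K,Rc,c=grab("wrist"); cv2.imwrite("pics/w4.png",f[:,:,::-1]); np.savez("w4.npz",f=f,K=K,Rc=Rc,c=c,ee=status.get_obs()["ee_pos"],ori=status.get_obs()["orientation"]); 
print(cellgoal(-35,60,17,13))
for m,s,ce in blobs(redmask(f)): print(s,ce)
for p in (C,C-U*40+[0,0,15],C-U*40+V*8.25+[0,0,15],C-U*40-V*8.25+[0,0,15]): print(proj(p,K,Rc,c).round())
E
```

```text
t: 6.2
ee_pos: [545.3, -169.1, 100.2]
orientation: [2.536, 1.739, 0.576]
ft_force: [0.5, -1.2, -0.0]
width: 14.1
grasp_force: 30.0
(array([ 0.7, -1.2,  1.1]), array([0.0013, 0.0011, 0.0004]), array([ 545. , -168. ,   99.5]))
[301 199  31  34 839] [316.34922527 216.12038141]
[206 230  25  27 580] [217.78793103 243.32931034]
[ 302  237   30   62 1704] [316.32159624 267.58802817]
[  0 342   8   9  30] [  3.9        345.03333333]
[291. 221.]
[298. 287.]
[311. 285.]
[285. 288.]
```

View pics/w4.png

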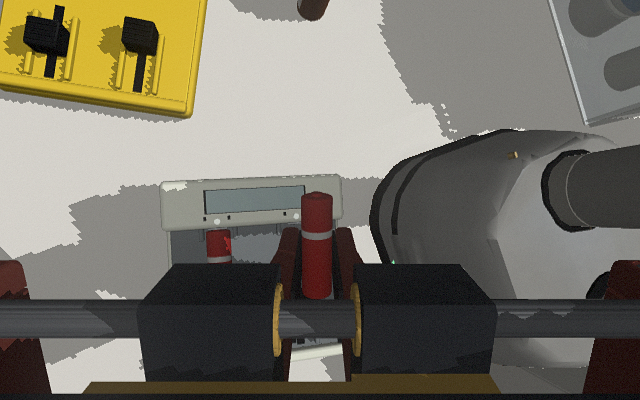

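The held cell is at (316,193..298) and the charging cell's end is at (218,231). The housing marks are at (217,222) and (297,216), and the empty bay's wall is just left of the held cell's stud. The slider is hidden behind the gripper, so I check the position from the charging cell and the wall.

```bash
python3 - <<'E'
from h import *
for n,marks in (("w3",None),("w4",None)):
    w=np.load(n+".npz"); f,K,Rc,c=[w[k] for k in("f","K","Rc","c")]
    g=f.min(2); h=cv2.cvtColor(f,cv2.COLOR_RGB2HSV)
    reg=(50,70,290,380) if n=="w3" else (205,232,200,310)
    m=np.zeros(g.shape,np.uint8); y0,y1,x0,x1=reg; m[y0:y1,x0:x1]=(g[y0:y1,x0:x1]>(180))
    for mm,s,ce in blobs(m,6):
        p=onplane(ce,30,K,Rc,c)-C; print(n,"mark",ce.round(1),s[4],"along",(p@U).round(1),"lat",(p@V).round(1))
    red=redmask(f)
    rows=range(67,80) if n=="w3" else range(233,252)
    xs=(285,325) if n=="w3" else (200,240)
    q=[]
    for y in rows:
        i=np.flatnonzero(red[y,xs[0]:xs[1]])
        if len(i)>8: q.append(((onplane((xs[0]+i.mean(),y),25,K,Rc,c)-C)@V))
    print(n,"charging cell lat",np.mean(q).round(2),np.std(q).round(2))
    top=np.argwhere(red[y0-10:260,xs[0]:xs[1]])[:,0].min()+y0-10
    print(" top row",top,"along",(onplane((np.mean(xs),top),28,K,Rc,c)-C)@U)
w=np.load("w4.npz");f,K,Rc,c=[w[k] for k in("f","K","Rc","c")]
T=R.from_rotvec(w["ori"]).as_matrix()
# held cell lateral at tool: plane z_tool=H0
n=T[:,2]; red=redmask(f); q=[]
for y in list(range(205,230))+list(range(245,290)):
    i=np.flatnonzero(red[y,295:340]); d=ray((295+i.mean(),y),K,Rc); p0=w["ee"]+n*H0
    p=c+d*((p0-c)@n)/(d@n); q.append((T.T@(p-w["ee"]))[1])
print("held lat",np.mean(q),np.std(q))
E
```

```text
w3 mark [304.5  56.6] 17 along 4.0 lat -46.3
w3 mark [367.6  58.2] 16 along 4.1 lat 1.7
w3 charging cell lat -46.25 0.23
 top row 65 along -1.8013906516038087
w4 mark [295.9 216. ] 20 along 3.6 lat 1.8
w4 mark [216.6 221.1] 25 along 3.9 lat -46.4
w4 charging cell lat -46.6 0.44
 top row 230 along -1.679946382355272
held lat 0.5467148471426423 0.1792235150812615
```

```bash
echo 'C=C+0.7*V' >> h.py; python3 - <<'E'
from h import *
for g in [(-35,30,17,13),(-35,12,17,13),(-35,7.5,17,13)]: print(g,*cellgoal(*g))
E
```

```text
(-35, 30, 17, 13) [-8.  -7.  29.2] [0.0013 0.0011 0.0004] [ 545.7 -168.2   69.5]
(-35, 12, 17, 13) [-13.3 -10.9  46. ] [0.0013 0.0011 0.0004] [ 545.7 -168.2   51.5]
(-35, 7.5, 17, 13) [-14.6 -11.9  50.2] [0.0013 0.0011 0.0004] [ 545.7 -168.2   47. ]
```

```bash
python3 -m inch '[[[-4,-3.5,15,0.001,0.001,0,5],[-8,-7,29.2,0.001,0.001,0,5],[-11,-9,39,0.001,0.001,0,5],[-13.3,-10.9,46,0.001,0.001,0,5],[-14.2,-11.6,49,0.001,0.001,0,5],[-14.2,-11.6,49,0.001,0.001,0,5],[-14.2,-11.6,49,0.001,0.001,0,5]]]'
python3 - <<'E'
from h import *
for g in [(-35,7.5,17,13),(-40,7.3,17,13),(-53.5,7.3,17,13)]: print(g,*cellgoal(*g))
f,K,Rc,c=grab("side"); cv2.imwrite("pics/s5.png",cv2.resize(f[110:210,280:400],None,fx=6,fy=6,interpolation=2)[:,:,::-1])
E
```

```text
t: 6.95
ee_pos: [545.4, -168.0, 48.2]
orientation: [2.537, 1.738, 0.579]
ft_force: [-1.1, 0.5, 3.4]
width: 14.4
grasp_force: 30.0
(-35, 7.5, 17, 13) [-0.4  0.1  1.2] [ 0.0004 -0.0011 -0.0007] [ 545.7 -168.2   47. ]
(-40, 7.3, 17, 13) [-5.3  0.4 -0.1] [ 0.0004 -0.0011 -0.0007] [ 544.  -172.9   46.8]
(-53.5, 7.3, 17, 13) [-18.2   1.3  -3.9] [ 0.0004 -0.0011 -0.0007] [ 539.6 -185.7   46.8]
```

View pics/s5.png

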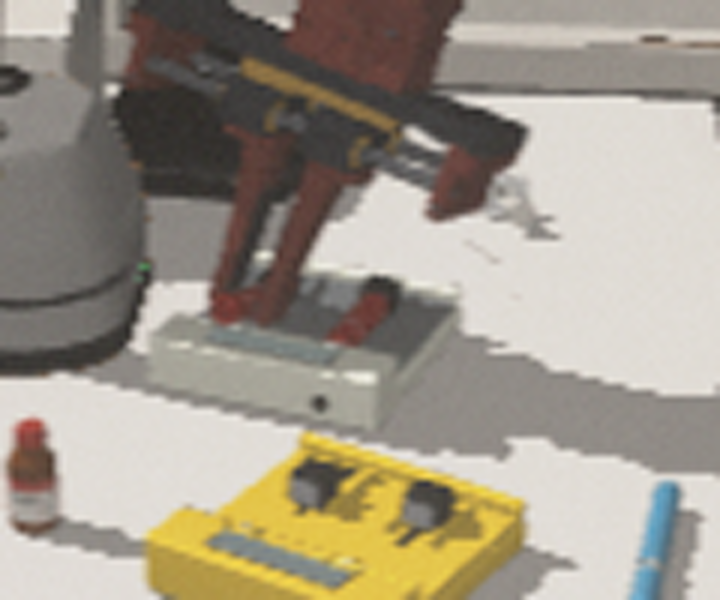

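The side crop shows the held cell pitched, with its stud end at about (235,305) above the housing and the gripper clear of the instrument base. I now settle the last millimetre and read the force.

```bash
python3 -m inch '[[[0,0,0,0,0,0,5],[0,0,0,0,0,0,5],[0,0,0,0,0,0,5]]]'; python3 -m inch '[[[-0.7,0.1,1.0,0,0,0,5],[-0.7,0.1,1.0,0,0,0,5],[-0.7,0.1,1.0,0,0,0,5]]]'
python3 - <<'E'
from h import *
print(status.get_obs()["ft_force"])
for g in [(-35,7.5,17,13),(-44,7.3,17,13),(-53.5,7.3,17,13)]: print(g,*cellgoal(*g))
E
```

```text
t: 7.3
ee_pos: [545.4, -168.0, 48.0]
orientation: [2.537, 1.738, 0.579]
ft_force: [-2.5, 0.7, 6.7]
width: 14.1
grasp_force: 30.0
t: 7.6
ee_pos: [545.5, -168.1, 47.5]
orientation: [2.538, 1.738, 0.581]
ft_force: [-4.0, 0.8, 14.5]
width: 14.7
grasp_force: 30.1
[-3.9714688   0.81759213 14.54162752]
(-35, 7.5, 17, 13) [-0.2  0.1  0.6] [ 0.0003 -0.002  -0.0007] [ 545.7 -168.2   47. ]
(-44, 7.3, 17, 13) [-8.9  0.7 -1.8] [ 0.0003 -0.002  -0.0007] [ 542.7 -176.7   46.8]
(-53.5, 7.3, 17, 13) [-18.    1.3  -4.6] [ 0.0003 -0.002  -0.0007] [ 539.6 -185.7   46.8]
```

The cell's lower edge is already on the deck about 1.1 mm earlier than predicted, so I take the cell as sitting 1.1 mm lower in the fingers. I lift off slightly and press the slider back.

```bash
sed -i 's/H0=15.1/H0=16.2/' h.py; python3 - <<'E'
from h import *
for g in [(-35,7.6,17,13),(-44,7.6,17,13),(-53.5,7.6,17,13)]: print(g,*cellgoal(*g))
E
```

```text
(-35, 7.6, 17, 13) [-0.2  0.1 -0.6] [ 0.0003 -0.002  -0.0007] [ 545.3 -168.4   48.1]
(-44, 7.6, 17, 13) [-8.8  0.7 -3.2] [ 0.0003 -0.002  -0.0007] [ 542.4 -176.9   48.1]
(-53.5, 7.6, 17, 13) [-17.9   1.4  -5.9] [ 0.0003 -0.002  -0.0007] [ 539.2 -185.9   48.1]
```

```bash
python3 -m inch '[[[-0.2,0.1,-1.1,0,0,0,5],[-0.2,0.1,-1.1,0,0,0,5],[-3,0.3,-1.9,0,0,0,5],[-6,0.5,-2.8,0,0,0,5],[-8.8,0.7,-3.6,0,0,0,5],[-8.8,0.7,-3.6,0,0,0,5],[-8.8,0.7,-3.6,0,0,0,5]]]'
python3 - <<'E'
from h import *
print(status.get_obs()["ft_force"]@U)
for g in [(-44,7.6,17,13),(-53.5,7.6,17,13)]: print(g,*cellgoal(*g))
E
```

```text
t: 8.3
ee_pos: [541.8, -177.2, 47.1]
orientation: [2.539, 1.738, 0.578]
ft_force: [0.9, 2.7, 0.1]
width: 14.2
grasp_force: 30.0
2.8513306057776586
(-44, 7.6, 17, 13) [ 0.7  0.6 -0.7] [-0.0007 -0.0009 -0.0013] [ 542.4 -176.9   48.1]
(-53.5, 7.6, 17, 13) [-8.4  1.3 -3.4] [-0.0007 -0.0009 -0.0013] [ 539.2 -185.9   48.1]
```

```bash
python3 -m inch '[[[-3,0.3,-0.9,0,0,0,5],[-6,0.6,-1.8,0,0,0,5],[-8.5,0.9,-2.6,0,0,0,5],[-8.5,0.9,-2.6,0,0,0,5],[-8.5,0.9,-2.6,0,0,0,5]]]'
python3 - <<'E'
from h import *
o=status.get_obs(); print(o["ft_force"]@U,o["ft_force"]@V,o["moment"])
for g in [(-53.5,7.6,17,13),(-53.5,8,8,13),(-53.5,9,0,13)]: print(g,*cellgoal(*g))
f,K,Rc,c=grab("side"); g=grab("wrist")[0]
a=cv2.resize(f[135:185,300:360],None,fx=7,fy=7,interpolation=2); b=g[170:320,200:430]; b=cv2.resize(b,(380,int(150*380/230)))
cv2.imwrite("pics/s6.png",np.hstack([a,cv2.copyMakeBorder(b,0,350-b.shape[0],0,0,0)])[:,:,::-1])
E
```

```text
t: 8.8
ee_pos: [538.9, -185.5, 47.2]
orientation: [2.539, 1.739, 0.579]
ft_force: [3.2, 4.5, -1.1]
width: 14.1
grasp_force: 30.0
5.289212640196365 1.5744257260444698 [ 0.64401807 -0.08408092  0.18930965]
(-53.5, 7.6, 17, 13) [ 0.   0.6 -0.8] [-0.0013 -0.0014 -0.0011] [ 539.2 -185.9   48.1]
(-53.5, 8, 8, 13) [ 2.3 -0.2  2.9] [-0.0014 -0.1544 -0.0364] [ 540.3 -182.8   45.1]
(-53.5, 9, 0, 13) [ 3.9 -0.9  5.8] [-0.0014 -0.2905 -0.0677] [ 541.1 -180.5   42.8]
```

View pics/s6.png

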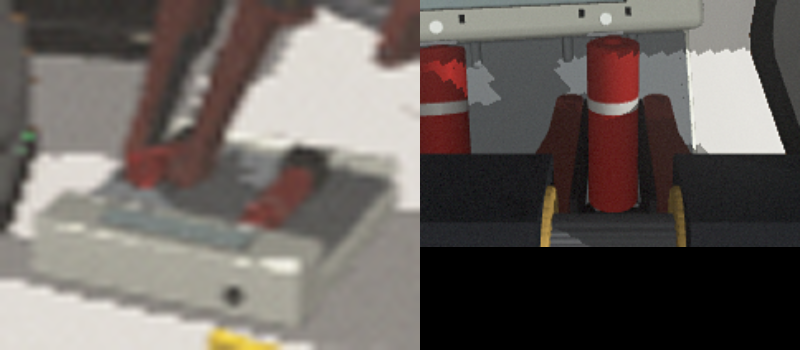

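The side crop shows the gripper and cell in the bay, with the charging cell untouched. The wrist crop shows the held cell's stud just short of the wall edge, near the bay's mark at (605,18). Spring force is about 5.3 N. Before levelling I check the lateral fit numerically.

```bash
python3 - <<'E'
from h import *
f,K,Rc,c=grab("wrist"); o=status.get_obs(); T=R.from_rotvec(o["orientation"]).as_matrix()
g=f.min(2); m=np.zeros(g.shape,np.uint8); m[165:186,195:345]=g[165:186,195:345]>185
for mm,s,ce in blobs(m,8): p=onplane(ce,30,K,Rc,c)-C; print("mark",ce.round(1),s,"along",(p@U).round(1),"lat",(p@V).round(2))
red=redmask(f); n=T[:,2]; q=[]
for y in list(range(198,225))+list(range(245,290)):
    i=np.flatnonzero(red[y,290:350])
    if len(i)<15: continue
    d=ray((290+i.mean(),y),K,Rc); p=c+d*((o["ee_pos"]+n*H0-c)@n)/(d@n); q.append(((p-C)@U,(p-C)@V,p[2]-18))
q=np.array(q); print("cell lat at ends",q[:5].mean(0).round(2),q[-5:].mean(0).round(2))
y=np.argwhere(red[170:,300:330])[:,0].min()+170; d=ray((316,y),K,Rc); p=c+d*((o["ee_pos"]+n*H0-c)@n)/(d@n); print("stud end",y,(p-C)@U,p[2]-18)
print("tcp model: cell lat",((o["ee_pos"]+T@[0,0,H0])-C)@V)
E
```

```text
mark [312.  180.9] [309 178   7   7  41] along 3.8 lat 1.1
mark [209.2 184.2] [206 183   8   3  20] along 4.7 lat -47.1
cell lat at ends [-5.8   0.25 21.42] [-48.29   0.36   8.39]
stud end 192 -2.1742559893596756 22.56491417964844
tcp model: cell lat -0.4918824645901708
```

```bash
python3 - <<'E'
from h import *
for g in [(-54.8,8,17,13,.6),(-54.8,8,11,13,.6),(-54.8,8.3,5,13,.6),(-54.8,8.5,0,13,.6)]: print(g,*cellgoal(*g))
E
```

```text
(-54.8, 8, 17, 13, 0.6) [-1.2  1.4 -1.4] [-0.0013 -0.0014 -0.001 ] [ 539.4 -187.3   48.5]
(-54.8, 8, 11, 13, 0.6) [0.3 0.8 1.2] [-0.0014 -0.1034 -0.0245] [ 540.1 -185.2   46.3]
(-54.8, 8.3, 5, 13, 0.6) [1.6 0.2 3.8] [-0.0014 -0.2055 -0.048 ] [ 540.8 -183.3   44.2]
(-54.8, 8.5, 0, 13, 0.6) [ 2.5 -0.3  6. ] [-0.0014 -0.2905 -0.0676] [ 541.3 -181.9   42.3]
```

```bash
python3 -m inch '[[[-1.2,1.4,-0.7,0,0,0,5],[-1.2,1.4,-1,0,0,0,5],[-0.5,1.1,0.2,0,-0.05,-0.012,5],[0.3,0.8,1.2,0,-0.103,-0.0245,5],[0.9,0.5,2.5,0,-0.155,-0.036,5],[1.6,0.2,3.8,0,-0.2055,-0.048,5],[1.6,0.2,3.8,0,-0.2055,-0.048,5]]]'
python3 - <<'E'
from h import *
o=status.get_obs(); print(o["ft_force"]@U,o["ft_force"]@V,o["moment"])
for g in [(-54.8,8.3,5,13,.6),(-54.8,8.5,0,13,.6)]: print(g,*cellgoal(*g))
E
```

```text
t: 9.65
ee_pos: [540.8, -182.7, 44.2]
orientation: [2.446, 1.724, 0.3]
ft_force: [-0.4, 2.7, -1.3]
width: 14.0
grasp_force: 30.0
2.391391546969341 -1.2057817758277851 [0.21800458 0.36083945 0.0954022 ]
(-54.8, 8.3, 5, 13, 0.6) [-0.6  0.2 -0.1] [-0.0012  0.0018  0.0023] [ 540.8 -183.3   44.2]
(-54.8, 8.5, 0, 13, 0.6) [ 0.7 -0.3  1.9] [-0.0011 -0.0832 -0.0172] [ 541.3 -181.9   42.3]
```

```bash
python3 -m inch '[[[-0.8,0,0,0,0,0,5],[-1.6,0,0,0,0,0,5],[-1.6,0,0,0,0,0,5],[-1.6,0,0,0,0,0,5]]]'
python3 - <<'E'
from h import *
f,K,Rc,c=grab("wrist"); o=status.get_obs(); T=R.from_rotvec(o["orientation"]).as_matrix(); print(o["ft_force"]@U,o["ft_force"]@V,o["ft_force"],o["moment"])
red=redmask(f); n=T[:,2]; q=[]
ys=np.flatnonzero(red[150:300,305:328].sum(1)>10)+150; print(ys.min(),ys.max())
for y in ys:
    i=np.flatnonzero(red[y,290:350]); d=ray((290+i.mean(),y),K,Rc); p=c+d*((o["ee_pos"]+n*H0-c)@n)/(d@n); q.append(((p-C)@U,(p-C)@V,p[2]-18))
q=np.array(q).round(2); print(q[0],q[3],q[-1]); print("col316",[tuple(int(v) for v in f[y,316]) for y in range(ys.min()-14,ys.min()+2)])
g=f.min(2); m=np.zeros(g.shape,np.uint8); m[140:210,195:345]=g[140:210,195:345]>185
for mm,s,ce in blobs(m,8): p=onplane(ce,30,K,Rc,c)-C; print("mark",ce.round(1),s[4],"along",(p@U).round(1),"lat",(p@V).round(2))
m=f.copy(); 
for g in [(-54.8,8.3,5,13,.6)]: print(g,*cellgoal(*g))
E
```

```text
t: 10.05
ee_pos: [540.1, -185.1, 44.2]
orientation: [2.449, 1.721, 0.303]
ft_force: [0.5, 6.8, 3.1]
width: 14.1
grasp_force: 30.4
8.168565071394667 -2.004438364136619 [0.79342438 8.37339276 2.95350391] [1.17875062 0.09028153 0.28824151]
193 298
[-3.86  1.15 13.07] [-5.29  1.47 13.02] [-57.4    1.46   8.44]
col316 [(218, 223, 218), (179, 183, 173), (139, 141, 130), (135, 138, 129), (122, 124, 115), (92, 89, 92), (124, 124, 125), (127, 128, 127), (80, 83, 83), (77, 81, 81), (83, 88, 87), (82, 82, 82), (66, 37, 36), (75, 38, 34), (79, 37, 37), (106, 36, 36)]
mark [314.7 176.5] 48 along 3.6 lat 1.09
mark [204.8 181.5] 56 along 3.7 lat -47.06
(-54.8, 8.3, 5, 13, 0.6) [1.9 0.  0.2] [-0.0014 -0.0002 -0.0009] [ 540.8 -183.3   44.2]
```

```bash
python3 - <<'E'
from h import *
for g in [(-55.5,8.5,0,13,.5)]: print(g,*cellgoal(*g))
E
```

```text
(-55.5, 8.5, 0, 13, 0.5) [ 2.5 -0.5  2.1] [-0.0014 -0.0853 -0.0205] [ 540.9 -182.6   42.3]
```

```bash
python3 -m inch '[[[1.2,-0.2,1,0,-0.043,-0.01,5],[2.2,-0.4,2,0,-0.085,-0.02,5],[2.2,-0.4,2,0,-0.085,-0.02,5],[2.2,-0.4,2,0,-0.085,-0.02,5]]]'
python3 - <<'E'
from h import *
o=status.get_obs(); print(o["ft_force"]@U,o["ft_force"]@V,o["ft_force"],o["moment"])
for g in [(-55.5,8.5,0,13,.5),(-55.5,7.5,0,13,.5),(-52,7.5,0,13,.5)]: print(g,*cellgoal(*g))
E
```

```text
t: 10.5
ee_pos: [541.2, -182.7, 42.4]
orientation: [2.405, 1.71, 0.194]
ft_force: [-0.1, 8.5, 3.0]
width: 14.6
grasp_force: 30.6
7.975712891469457 -2.903399916860511 [-0.11895632  8.48690619  2.96913789] [1.23818044 0.06560307 0.22129398]
(-55.5, 8.5, 0, 13, 0.5) [ 0.  -0.4  0.1] [-0.0007  0.      0.0002] [ 540.9 -182.6   42.3]
(-55.5, 7.5, 0, 13, 0.5) [ 0.  -0.6  1. ] [-0.0007  0.      0.0002] [ 540.9 -182.6   41.3]
(-52, 7.5, 0, 13, 0.5) [ 3.5 -0.6  1. ] [-0.0007  0.      0.0002] [ 542.1 -179.3   41.3]
```

```bash
python3 -m inch '[[[0,-0.6,0.7,0,0,0,5],[1.5,-0.6,0.7,0,0,0,5],[3,-0.6,0.7,0,0,0,5],[3,-0.6,0.7,0,0,0,5],[3,-0.6,0.7,0,0,0,5]]]'
python3 - <<'E'
from h import *
f,K,Rc,c=grab("wrist"); o=status.get_obs(); T=R.from_rotvec(o["orientation"]).as_matrix(); print(o["ft_force"]@U,o["ft_force"]@V,o["ft_force"],o["moment"])
red=redmask(f); n=T[:,2]; q=[]
ys=np.flatnonzero(red[150:300,305:328].sum(1)>10)+150
for y in ys:
    i=np.flatnonzero(red[y,290:350]); d=ray((290+i.mean(),y),K,Rc); p=c+d*((o["ee_pos"]+n*H0-c)@n)/(d@n); q.append(((p-C)@U,(p-C)@V,p[2]-18))
q=np.array(q).round(2); print(ys[0],ys[-1],q[0],q[3],q[-1])
g=f.min(2); m=np.zeros(g.shape,np.uint8); m[140:210,195:345]=g[140:210,195:345]>185
for mm,s,ce in blobs(m,8): p=onplane(ce,30,K,Rc,c)-C; print("mark",ce.round(1),s[4],"along",(p@U).round(1),"lat",(p@V).round(2))
print(*cellgoal(-52,7.5,0,13,.5))
E
```

```text
t: 11.0
ee_pos: [541.8, -181.3, 41.9]
orientation: [2.405, 1.708, 0.194]
ft_force: [-4.0, -5.2, 4.3]
width: 14.2
grasp_force: 30.0
-5.765037392836567 -2.127613391465839 [-3.90519633 -4.74466401  5.0980822 ] [-0.92126117  0.66254146 -0.27482606]
195 298 [-1.89  3.25  8.57] [-3.31  1.04  8.06] [-54.64   1.6    8.25]
mark [316.6 185.5] 48 along 3.5 lat 1.1
mark [203.2 191.4] 59 along 3.6 lat -47.15
[ 2.  -0.5  0.5] [ 0.0002  0.0012 -0.0006] [ 542.1 -179.3   41.3]
```

The stud is now on the contact wall (the net force has reversed), so I open the fingers a little and let the slider clamp.

```bash
python3 -m inch '[[[-0.8,0.3,-0.3,0,0,0,5],[-0.8,0.3,-0.3,0,0,0,18],[-0.8,0.3,-0.3,0,0,0,22],[-0.8,0.3,-0.5,0,0,0,23],[-0.8,0.3,-0.5,0,0,0,23],[-0.8,0.3,-0.5,0,0,0,23]]]'
python3 - <<'E'
from h import *
f,K,Rc,c=grab("wrist"); o=status.get_obs(); print(o["ft_force"],o["width"])
red=redmask(f); ys=np.flatnonzero(red[150:300,300:333].sum(1)>10)+150
xs=[290+np.flatnonzero(red[y,290:350]).mean() for y in ys]
for z in (25,26,27): A,B=[onplane((x,y),z,K,Rc,c)-C for x,y in ((xs[5],ys[0]),(xs[-3],ys[-1]))]; print(z,(A@U).round(2),(A@V).round(2),(B@U).round(2),(B@V).round(2))
print(ys[0],ys[-1])
E
```

```text
t: 11.65
ee_pos: [542.0, -180.8, 42.1]
orientation: [2.404, 1.71, 0.194]
ft_force: [0.9, 0.7, -0.8]
width: 20.2
grasp_force: 0.0
[-0.30271431  0.46255588  0.31082167] 19.75065396985231
25 -2.3 1.93 -55.08 1.92
26 -2.02 1.7 -54.47 1.69
27 -1.75 1.47 -53.86 1.46
196 298
```

```bash
python3 -m inch '[[[0,0,-3,0,0,0,23],[0,0,-10,0,0,0,23],[0,0,-22,0,0,0,23],[0,0,-34,0,0,0,23],[0,0,-40,0,0,0,10],[0,0,-40,0,0,0,0],[0,0,-40,0,0,0,0]]]'
python3 - <<'E'
from h import *
o=status.get_obs(); T=R.from_rotvec(o["orientation"]); print(o["width"],o["ft_force"])
f,K,Rc,c=grab("wrist"); red=redmask(f)
for mm,s,ce in blobs(red): print(s,ce.round(1),[((onplane(ce,25,K,Rc,c)-C)@a).round(1) for a in (U,V)])
# tip centre to cell top centre (z=32.5) at along -27, with 3 mm to spare
tgt=C-U*27+V*0.3; tgt[2]=35.5
print(T.inv().apply(tgt-T.apply([0,0,19])-o["ee_pos"]).round(1), T.inv().apply([0,0,-1]).round(3))
E
```

```text
t: 12.4
ee_pos: [533.5, -177.9, 81.5]
orientation: [2.404, 1.709, 0.194]
ft_force: [-0.4, -1.5, -0.2]
width: 1.1
grasp_force: 0.0
1.1333781776897363 [-0.37049584 -1.50178102 -0.2249342 ]
[304 176  25  31 684] [315.9 192.2] [np.float64(-10.9), np.float64(2.0)]
[214 180  29  32 760] [228.  196.1] [np.float64(-10.2), np.float64(-47.3)]
[304 211  25  52 449] [316.1 224.1] [np.float64(-30.3), np.float64(2.2)]
[ 217  215   28   48 1146] [230.8 239.7] [np.float64(-35.8), np.float64(-47.3)]
[ 1.4  1.3 28.5] [ 0.001 -0.225  0.974]
```

```bash
python3 -m inch '[[[0.7,0.6,15,0,0,0,0],[1.4,1.3,27,0,0,0,0],[1.4,1.3,28.5,0,0,0,0],[1.4,1.3,28.5,0,0,0,0]]]'; python3 -m inch '[[[0,-0.2,1,0,0,0,0],[0,-0.2,1,0,0,0,0],[0,-0.2,1,0,0,0,0]]]'; python3 -m inch '[[[0,-0.2,1,0,0,0,0],[0,-0.2,1,0,0,0,0],[0,-0.2,1,0,0,0,0]]]'
```

```text
t: 12.85
ee_pos: [540.8, -179.0, 53.0]
orientation: [2.406, 1.71, 0.192]
ft_force: [-1.8, 0.9, 5.5]
width: 0.3
grasp_force: 2.5
t: 13.15
ee_pos: [540.9, -179.0, 52.8]
orientation: [2.405, 1.71, 0.193]
ft_force: [-5.0, 2.5, 14.7]
width: 0.5
grasp_force: 7.4
t: 13.45
ee_pos: [542.3, -179.5, 52.3]
orientation: [2.403, 1.708, 0.195]
ft_force: [-2.9, 1.8, 13.5]
width: 0.5
grasp_force: 7.0
```

```bash
python3 -m inch '[[[0,-0.2,0.7,0,0,0,0],[0,-0.2,0.7,0,0,0,0],[0,-0.2,0.7,0,0,0,0],[0,-0.2,0.7,0,0,0,0]]]'; python3 - <<'E'
from h import *
o=status.get_obs(); T=R.from_rotvec(o["orientation"]); tz=T.apply([0,0,1]); print(tz)
for L in (0,0.5,1): 
    p=C+V*L; e=o["ee_pos"]; dl=(C+V*L-e)@V; print(L,dl, e[2]-(26.25-(tz@V)*dl)/(-tz[2]))
f,K,Rc,c=grab("wrist"); red=redmask(f)
for mm,s,ce in blobs(red): print(s,ce.round(1),[((onplane(ce,25,K,Rc,c)-C)@a).round(1) for a in (U,V)])
E
```

```text
t: 13.85
ee_pos: [542.4, -179.5, 52.2]
orientation: [2.402, 1.708, 0.196]
ft_force: [-4.0, 1.1, 21.5]
width: 0.6
grasp_force: 10.8
[ 0.21454997 -0.07550873 -0.97378989]
0 2.7978151717515685 25.93680936733743
0.5 3.2978151717515645 26.053594427840963
1 3.797815171751568 26.1703794883445
[298 194  29  34 900] [311.8 210.3] [np.float64(-10.9), np.float64(2.1)]
[ 192  197   34   38 1066] [208.1 216.6] [np.float64(-10.5), np.float64(-47.3)]
[195 238  32  34 675] [210.5 252.5] [np.float64(-28.5), np.float64(-47.5)]
```

```bash
python3 -m inch '[[[0,0,-10,0,0,0,0],[0,0,-30,0,0,0,0],[0,0,-60,0,0,0,0],[0,0,-90,0,0,0,5],[0,0,-95,0,0,0,5]]]'; python3 - <<'E'
from h import *
print(delta((495,-235,175),70.8))
E
```

```text
t: 14.4
ee_pos: [521.8, -172.3, 145.8]
orientation: [2.402, 1.708, 0.196]
ft_force: [0.9, -0.0, 0.8]
width: 4.2
grasp_force: 0.0
(array([-68.1,   2.1, -29.5]), array([0.2299, 0.0008, 0.0003]))
```

```bash
python3 -m inch '[[[-14,0,-6,0.05,0,0,5],[-28,1,-12,0.1,0,0,5],[-42,1,-18,0.15,0,0,5],[-56,2,-24,0.2,0,0,5],[-68,2,-29.5,0.23,0,0,5],[-68,2,-29.5,0.23,0,0,5],[-68,2,-29.5,0.23,0,0,5],[-68,2,-29.5,0.23,0,0,5]]]'; cat > m.py <<'E'
from h import *
f,K,Rc,c=grab("wrist"); red=redmask(f); red[200:]=0; np.savez("w7.npz",f=f,K=K,Rc=Rc,c=c); cv2.imwrite("pics/w7.png",f[:,:,::-1])
P=lambda px,z:(lambda p:[(p@U).round(2),(p@V).round(2)])(onplane(px,z,K,Rc,c)-C)
bl=blobs(red)
for mm,s,ce in bl: print(s,ce.round(1),P(ce,25))
for lo,hi in ((280,335),(340,400)):
    ys=np.flatnonzero((red[:,lo:hi]).sum(1)>8); 
    if len(ys)==0: continue
    rr=[(lo+np.flatnonzero(red[y,lo:hi]).mean(),np.ptp(np.flatnonzero(red[y,lo:hi]))+1) for y in ys]
    print("rows",ys[0],ys[-1],"width mean",np.mean([r[1] for r in rr]).round(2),"ends",P((rr[0][0],ys[0]-.5),25),P((rr[-1][0],ys[-1]+.5),25), "axis lat",[P((rr[i][0],ys[i]),25)[1] for i in (3,len(ys)//2,-3)])
g=f.min(2); m=np.zeros(g.shape,np.uint8); m[40:110,280:390]=g[40:110,280:390]>185
for mm,s,ce in blobs(m,8): print("mark",ce.round(1),s[4],P(ce,30))
E
python3 m.py
```

```text
t: 15.2
ee_pos: [493.7, -233.9, 171.7]
orientation: [-2.558, -1.818, 0.005]
ft_force: [-0.0, 1.3, -0.3]
width: 4.2
grasp_force: 0.0
[286  67  19  22 364] [294.8  77.8] [np.float64(-8.75), np.float64(-47.11)]
[350  68  19  21 356] [359.3  78.3] [np.float64(-9.13), np.float64(2.43)]
[287  94  18  39 689] [295.5 112.8] [np.float64(-34.97), np.float64(-47.0)]
[349  94  19  40 676] [357.9 112.8] [np.float64(-34.96), np.float64(2.13)]
rows 68 132 width mean 17.83 ends [np.float64(-1.3), np.float64(-47.26)] [np.float64(-50.33), np.float64(-48.01)] axis lat [np.float64(-47.3), np.float64(-46.88), np.float64(-46.78)]
rows 68 132 width mean 17.52 ends [np.float64(-1.29), np.float64(2.31)] [np.float64(-50.29), np.float64(2.24)] axis lat [np.float64(2.39), np.float64(2.35), np.float64(2.18)]
mark [294.3  59.5] 14 [np.float64(3.92), np.float64(-47.02)]
mark [358.6  59.6] 15 [np.float64(3.85), np.float64(0.93)]
mark [362.9  91.4] 17 [np.float64(-18.88), np.float64(4.88)]
```

The new cell's ends line up with the charging cell's (−1.3 and −50.3 mm from the wall for both), so it is clamped against the wall. It sits about 1.4 mm off the bay's centre line, so I recentre it with a squeeze and press it down while gripped.

```bash
cat > g.py <<'E'
from h import *
import sys
o=status.get_obs(); T=R.from_rotvec(o["orientation"])
s,r,t=cellgoal(-52.25,float(sys.argv[1]),0,13,.3)
G=T*R.from_rotvec(r); 
for back in (60,25,0): print(back,(s-T.inv().apply(G.apply([0,0,back]))).round(1),r, (t-G.apply([0,0,back])).round(1))
E
python3 g.py 9
```

```text
60 [67.2 14.3 70.6] [-0.2314  0.0004  0.0007] [ 529.1 -175.   101.3]
25 [ 67.2  22.4 104.7] [-0.2314  0.0004  0.0007] [ 536.5 -177.5   67.2]
0 [ 67.2  28.1 129. ] [-0.2314  0.0004  0.0007] [ 541.8 -179.4   42.8]
```

```bash
python3 -m inch '[[[20,3,5,-0.07,0,0,24],[40,6,15,-0.14,0,0,24],[60,11,40,-0.21,0,0,24],[67,14.3,70,-0.2314,0,0,24],[67.2,14.3,70.6,-0.2314,0,0,24],[67.2,14.3,70.6,-0.2314,0,0,24],[67.2,14.3,70.6,-0.2314,0,0,24]]]'; python3 g.py 9; python3 -c "
from h import *
o=status.get_obs(); print(o['width'],o['ee_pos'])"
```

```text
t: 15.95
ee_pos: [530.5, -176.5, 103.2]
orientation: [2.403, 1.708, 0.196]
ft_force: [-0.4, -0.6, -0.3]
width: 20.8
grasp_force: 0.0
60 [ 1.  -2.2  1.5] [0.0026 0.0008 0.0002] [ 529.1 -175.   101.3]
25 [ 1.  -2.3 36.5] [0.0026 0.0008 0.0002] [ 536.5 -177.6   67.2]
0 [ 1.  -2.4 61.5] [0.0026 0.0008 0.0002] [ 541.8 -179.4   42.8]
20.76762097491893 [ 530.49742927 -176.45212293  103.2098647 ]
```

```bash
python3 -m inch '[[[1,-2.2,15,0.002,0,0,27],[1,-2.3,36.5,0.002,0,0,27],[1,-2.4,50,0.002,0,0,27],[1,-2.4,58,0.002,0,0,27],[1,-2.4,60,0.002,0,0,27],[1,-2.4,60,0.002,0,0,27]]]'; python3 g.py 9
```

```text
t: 16.55
ee_pos: [540.7, -178.9, 43.2]
orientation: [2.405, 1.709, 0.193]
ft_force: [-0.0, 0.5, -0.6]
width: 23.0
grasp_force: 0.0
60 [ -0.1   1.1 -59.3] [-0.0008  0.0008  0.0002] [ 529.1 -175.   101.3]
25 [ -0.1   1.1 -24.3] [-0.0008  0.0008  0.0002] [ 536.5 -177.6   67.2]
0 [-0.1  1.1  0.7] [-0.0008  0.0008  0.0002] [ 541.8 -179.4   42.8]
```

```bash
python3 -m inch '[[[0,1,0,0,0,0,27],[0,1,0,0,0,0,27],[0,1,0,0,0,0,15],[0,1,0,0,0,0,5],[0,1,0,0,0,0,5],[0,1,0,0,0,0,5],[0,1,0,0,0,0,5]]]'; python3 -m inch '[[[0,-0.1,0.5,0,0,0,5],[0,-0.25,1,0,0,0,5],[0,-0.25,1,0,0,0,5],[0,-0.25,1,0,0,0,5]]]'
```

```text
t: 17.25
ee_pos: [542.3, -179.3, 43.9]
orientation: [2.404, 1.709, 0.195]
ft_force: [1.5, -0.9, 5.5]
width: 14.3
grasp_force: 29.7
t: 17.65
ee_pos: [542.3, -179.3, 43.7]
orientation: [2.403, 1.708, 0.195]
ft_force: [-2.5, 0.6, 16.9]
width: 14.4
grasp_force: 30.3
```

```bash
python3 -m inch '[[[0,0.2,-1,0,0,0,5],[0,0.2,-1,0,0,0,20],[0,0.2,-1,0,0,0,26],[0,0.2,-1,0,0,0,26],[0,0.2,-1,0,0,0,26],[0,0.2,-10,0,0,0,26],[0,0.2,-30,0,0,0,26],[0,0.2,-60,0,0,0,26],[0,0.2,-90,0,0,0,26],[0,0.2,-95,0,0,0,26]]]'; python3 - <<'E'
from h import *
print(delta((494,-234,172),70.8))
E
```

```text
t: 18.65
ee_pos: [522.3, -172.3, 138.1]
orientation: [2.402, 1.707, 0.197]
ft_force: [-0.3, -0.1, 0.1]
width: 22.8
grasp_force: 0.0
(array([-67.6,   1.4, -34.4]), array([2.304e-01, 8.000e-04, 2.000e-04]))
```

```bash
python3 -m inch '[[[-14,0,-7,0.05,0,0,26],[-28,1,-14,0.1,0,0,26],[-42,1,-21,0.15,0,0,26],[-56,1,-28,0.2,0,0,26],[-67.6,1.4,-34.4,0.23,0,0,26],[-67.6,1.4,-34.4,0.23,0,0,26],[-67.6,1.4,-34.4,0.23,0,0,26],[-67.6,1.4,-34.4,0.23,0,0,26]]]'; python3 m.py
```

```text
t: 19.45
ee_pos: [492.8, -233.0, 168.0]
orientation: [-2.557, -1.818, 0.005]
ft_force: [-0.8, -0.9, 0.1]
width: 23.0
grasp_force: 0.0
[287  68  19  21 371] [296.3  78.3] [np.float64(-8.74), np.float64(-47.03)]
[352  68  19  22 369] [361.3  78.5] [np.float64(-8.93), np.float64(2.31)]
[288  95  18  40 697] [296.5 114.1] [np.float64(-35.26), np.float64(-47.19)]
[351  95  19  40 695] [359.9 114.1] [np.float64(-35.24), np.float64(2.08)]
rows 68 133 width mean 17.78 ends [np.float64(-1.03), np.float64(-46.9)] [np.float64(-50.21), np.float64(-47.04)] axis lat [np.float64(-47.92), np.float64(-47.12), np.float64(-47.66)]
rows 69 133 width mean 17.88 ends [np.float64(-1.74), np.float64(2.21)] [np.float64(-50.17), np.float64(2.6)] axis lat [np.float64(2.29), np.float64(2.28), np.float64(2.49)]
mark [295.5  59.9] 15 [np.float64(3.87), np.float64(-47.1)]
mark [360.8  59.8] 17 [np.float64(3.94), np.float64(0.9)]
mark [364.8  91.3] 17 [np.float64(-18.35), np.float64(4.66)]
```

```bash
cat > n.py <<'E'
from h import *
f,K,Rc,c=grab("wrist"); g=f.astype(float); exc=g[...,0]-(g[...,1]+g[...,2])/2
def edges(along,lat,z=25):  # sub-pixel red silhouette centre across the cell, on the row through this axis point
    x,y=proj(C+U*along+V*lat+[0,0,z-18],K,Rc,c); y=int(round(y)); xs=np.arange(int(x)-16,int(x)+17); p=exc[y,xs]; w=np.clip(p-8,0,25)
    i=np.flatnonzero(w>0); h=12; j=np.flatnonzero(p>h+8); 
    a=j[0]-(p[j[0]]-20)/(p[j[0]]-p[j[0]-1]); b=j[-1]+(p[j[-1]]-20)/(p[j[-1]]-p[j[-1]+1])
    q=onplane((xs[0]+(a+b)/2,y),z,K,Rc,c)-C; return q@V,(b-a)
al=[-5,-7,-9,-11,-13,-24,-27,-30,-33,-36,-39,-42,-45]
N=np.array([edges(a,2) for a in al]); O=np.array([edges(a,-47) for a in al])
print("cam lat",(c-C)@V,"z",c[2]); d=N[:,0]-O[:,0]; print("spacing",np.median(d).round(2),d.round(1)); print("new",np.median(N,0).round(2),"old",np.median(O,0).round(2), N[:,0].round(1))
E
python3 n.py; python3 -m inch '[[[0,-40,0,0,0,0,26],[0,-80,0,0,0,0,26],[0,-110,0,0,0,0,26],[0,-110,0,0,0,0,26],[0,-110,0,0,0,0,26],[0,-110,0,0,0,0,26]]]'; python3 n.py
```

```text
cam lat -30.273253024042408 z 310.8166636913184
spacing 49.16 [49.1 49.2 49.2 49.3 49.1 49.2 49.2 49.2 49.1 49.1 49.1 49.1 49.2]
new [ 2.06 19.02] old [-47.09  18.43] [2.  2.2 2.2 2.3 2.1 2.1 2.  2.1 2.1 2.  2.  1.9 2. ]
t: 20.15
ee_pos: [390.9, -198.1, 169.5]
orientation: [-2.559, -1.82, 0.003]
ft_force: [1.0, -0.5, -0.6]
width: 22.6
grasp_force: 0.0
cam lat -138.4582496968904 z 312.1935966499932
spacing 49.36 [49.5 49.3 49.3 49.3 49.2 49.6 49.4 49.4 49.4 49.4 49.4 49.3 49.5]
new [ 2.42 20.81] old [-46.95  19.55] [2.5 2.4 2.5 2.6 2.4 2.6 2.4 2.5 2.4 2.4 2.4 2.4 2.4]
```

The cell lies level against the wall. By parallax its height is within about 0.5 mm of the charging cell's, and it sits inside the rails. The robot touches nothing, so I hand in.

```bash
python3 -c "
from workcell import ctrl
print(ctrl.close_job())"
```

```text
the job is handed in; nothing more can be done
None
```

I put the AA cell on charge in the empty bay and handed the job in at about 20 s; no verdict came back. The cell lies flat and down within about 0.5 mm, with its stud against the contact wall and the slider clamping it. It sits about 1 mm off the bay's centre line, inside the rails, and nothing else was touched.

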